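Lock the orange service plug into the inverter and start the test

TASK

Slide the yellow guard fully open off the inverter's orange socket, then fit the orange service plug: line its lugs up with the socket's slots, push it down and twist it clockwise to the stop, and let go. Then press the tester's green key fully down so that the red one comes up, leaving the yellow and blue keys as they are, and leave the guard open and the other things on the bench where they are.

Things in the scene. Friction and masses are not known exactly. Their poses are not given: they have to be found in the camera images.
- housing: Open cast-aluminium inverter housing, fixed to the bench, 200 (x) x 300 (y) x 75 mm high; with bolt bosses and two orange outlets on the +x wall it reaches 128 mm to +x, 112 mm to -x and 162 mm to either y. Origin at the centre of its underside; z up. Nothing in it is higher than 88 mm apart from the guard and its two rails (92 mm).
- socket (a point): Centre of the top face of the orange round bayonet socket (72 mm wide, top 88 mm above the bench) in the housing; axes as the housing's. Bore 41 mm wide; two slots 16 mm wide run from it to radius 28.5 mm along the socket's +x and -x, through a rim 8 mm thick. Below the rim the lugs can turn only clockwise seen from above, 60 degrees (1.05 rad) from the slots to a hard stop.
- guard (a joint): Yellow sliding guard plate, 80 (x) x 74 (y) x 5 mm, over the socket: its underside is 4 mm above the socket's top face. Slides along the housing's +y on rails; 0 m = centred on the socket (shut), 0.100 m = end stop (fully open). Friction 1.5 N, stays where it is left.
- guard_tab (a point): Centre of the top edge of the black upright tab of the guard, 50 (x) x 8 (y) x 22 mm high above the plate; the tab stands at the guard's -y edge (33 mm to -y from its centre). Push it towards +y of the housing. Axes as the housing's.
- plug: Orange bayonet service plug, about 160 g, upright on the bench. Origin at the centre of its underside, z up. Black barrel 38 mm wide, 22 mm high, tapered foot; two black lugs along its +x and -x to radius 26 mm, 12 mm wide, 3.5 to 11 mm high up, hidden from above by the orange cap disc (64 mm wide, 22 to 29 mm high up). A half turn makes no difference.
- blank: Grey blanking cap with a bar like the plug's, 64 mm in diameter, 55 mm high, standing on the bench; it is not for this socket: leave it. Origin at the centre of its underside. It and the plug may stand in either of two places.
- tester: Grey bench tester, fixed, 140 (x) x 220 (y) x 60 mm high with a display ridge at +x up to 72 mm. Origin at the centre of its underside. Four keys in a row along its y, 36 mm apart, in any order, 20 mm to -x of its centre.
- key_green (a joint): Travel of the green key, 0 = up (start), 0.008 m = fully down. Key 30 (tester x) x 26 (tester y) mm. Keys are interlocked in two pairs, red with green and yellow with blue: one of a pair is down, and pressing the other down drives it up as far (about 3 N in all). No return spring: keys stay where they are left.
- key_green_top (a point): Centre of the green key's top face: 74 mm above the bench when up, 66 mm when down. Axes as the tester's.
- key_red (a joint): Travel of the red key, same sizes; starts down (0.008 m), must come up (0).
- key_red_top (a point): Centre of the red key's top face.
- key_yellow (a joint): Travel of the yellow key, same sizes; starts down (0.008 m) and must stay down.
- key_blue (a joint): Travel of the blue key, same sizes; starts up (0) and must stay up.
- screwdriver: Screwdriver lying on the bench, about 200 mm long along its x, 26 mm high; bystander.
- spray: Red spray can, 54 mm in diameter, 170 mm high, standing; bystander. Origin at the centre of its underside.
- tub: White tub, 100 mm in diameter, 110 mm high, standing; bystander. Origin at the centre of its underside.
- washer: Steel washer, 38 mm in diameter, 6 mm high, lying; bystander.
- connector: Loose orange connector with black nose, 30 x 50 x 30 mm; bystander.
- plunger (a joint): Sprung brass plunger in the socket's bore, 0 = up. It meets the plug's underside 12 mm below the socket's top face and pushes it up with 2 N, 6 N at full depth. Full depth: cap on the top face, plug origin 22 mm below it. The lugs pass under the rim from 19 mm on; let go after twisting, the plug rises 3 mm until its lugs bear on the rim (origin 19 mm below).
- plug_bar (a point): Centre of the top of the plug's orange grip bar, 57 mm above the plug's underside: 62 mm long along the plug's x (in line with the lugs), 14 mm wide (y), 28 mm high above the cap disc.
Mind the look-alikes: they are no part of the job. What is shaped like the plug but turquoise is not meant.

How it is judged:
By the outcome, as a careful person would: the job done as asked, in the order asked, and still so for the second after the job is handed in, with the robot touching nothing.
It also fails if it takes over 69 s, if anything falls off the work surface, if the arm or the gripper's body presses on something with over 40 N, if the wrist force passes 120 N, or if a joint passes its speed limit or range.

ROBOT

A 6-joint arm with a two-finger parallel gripper is mounted at the origin on the work surface. World frame = base frame: x ahead of the robot, y to its left, z up, the work surface at z = 0. Lengths are in m, angles in rad, forces in N, time in s.
With the tool pointing down it reaches from about 0.275 to 0.825 m from the base axis. Payload 4.9 kg.
Tool frame: the origin (TCP) lies midway between the tips of the shut fingers; the grasp point (between the pads) lies 19 mm behind it; z points along the fingers, y is the line along which they close (so a half turn about z gives the same grasp; the last joint's range is limited). The gripper opens to 85 mm and grips with 20 to 120 N. Pads are 22 mm wide; open, the fingers measure 114 mm over their backs; the gripper's body (76 mm by 85 mm) begins 54 mm behind the grasp point. The pads swing forward as they close: fully open they stand 13 mm farther back than shut.
Start: joints at [1.065, 0.326, -0.193, 1.052, 0, 1.437], TCP at [0.2, 0.512, 0.231] pointing down, gripper open.
Joint ranges: [-2.65, 2.65], [-0.97, 1.79], [-1.3, 1.35], [-1.93, 2.1], [-1.47, 1.37], [-3.14, 3.14]. Speed limits (rad/s): [2.57, 2.57, 3.14, 3.14, 3.14, 3.14].

INTERFACE

Orientations are given as [roll, pitch, yaw] about the fixed x, y, z axes, in that order (R = Rz(yaw) Ry(pitch) Rx(roll)).
In Python, from rig import env, eyes, sign_off gives the robot as it stands.
- The arm moves only by the shell command python3 -m inch 'ROWS' [FORCE]. ROWS is JSON, a list of rows, each an object with "dp": the shift along the world's x, y, z each as a share of 150 mm, from -1 to 1, a list of three; "rotation": the turn, a rotation vector about the world's x, y, z each as a share of 180 degrees, from -1 to 1, a list of three; "hand": the gripper command: -1 is shut, 1 is fully open, values between are in proportion. In form: [{"dp": [tx, ty, tz], "rotation": [ax, ay, az], "hand": hand}, ...]. A call has 1 to 5 rows; each row shifts and turns the commanded pose from where the row before left it; what a row does not reach is not made up. A row lasts 1/10 s, in which the tool goes at most 50 mm and 8.59 degrees, less where a joint would pass 70% of its speed; a pose out of reach is approached as far as the arm can. A call with a number of a shift or a turn outside -1 to 1 is refused whole. A call with a gripper value outside its range is refused whole. The fingers move at their own pace and stop on an object; FORCE is the grip in N (left out, the last holds). Time passes only in rows, so rows that do not move let the fingers close. It gives the time, the measured TCP pose, the force, the opening and the grip force at its end, in the units of the state.
- env.observe(): the state, without advancing time (a new reading comes with each control period).
- eyes.get_image(name): name is "scene" or "top" or "wrist"; returns a dict with "image" (400x640x3 uint8, blue, green, red), "vfov" (degrees; the focal length in pixels is half the picture's height over the tangent of half this angle, whatever the lens; pixels are square), "cx", "cy" (the principal point, pixels), "k1" (the pictures are not rectified: a ray, as slopes to the right and down, at radius r is drawn at 1 + k1 r^2 times it, then the intrinsics apply), "extrinsics" (4x4, takes a point from camera to world coordinates); the wrist camera has in their place "hand_eye" (4x4, takes a point from camera to tool coordinates, whose origin is the TCP and whose axes are the flange's). Camera axes: x right, y down, z forward; pixel columns grow to the right and rows downward; lengths in m; the calibration is good to about 2 mm. A picture is of the moment at which its call begins: read the wrist's pose just before it. There is no depth.
- sign_off(): hands the job in; it is judged then, once.
The state is a dict: "time": time; "qpos": joint angles; "joint_velocities": joint speeds; "joint_torque": joint torques, N m; "tcp_pos": TCP position; "tcp_rot": TCP orientation; "contact_force": force on the tool from outside, world axes, zero at the start; "wrist_torque": the same for the moment, N m; "opening": finger opening in m; "grasp_force": force on a finger pad.
Only numpy, scipy, OpenCV 4.12 (cv2) and the standard library are available. Lean on these libraries where they do the work, as an engineer would, in place of code of your own. Each camera call takes 0.05 s, during which the arm holds its last target. There are 200 camera calls.

## Working session

There is one attempt and no reset: what is moved stays moved. The work goes in short steps, Python scripts to look and compute and a shell command to move; the robot and the scene stay as the last step left them, time stands still between calls to the robot, and variables do not carry over. Pictures are saved under pics/ and viewed, at most 10 in all, crops included, and the job is handed in when it is done.

```bash
ls; mkdir -p pics
cat > h.py <<'E'
import numpy as np,cv2,json
from scipy.spatial.transform import Rotation as R
from rig import env,eyes,sign_off
def snap(n,f):
    s=env.observe(); d=eyes.get_image(n); cv2.imwrite(f'pics/{f}.png',d['image'])
    if n=='wrist':
        T=np.eye(4);T[:3,:3]=R.from_euler('xyz',s['tcp_rot']).as_matrix();T[:3,3]=s['tcp_pos'];E=T@np.array(d['hand_eye'])
    else: E=np.array(d['extrinsics'])
    m={k:float(d[k]) for k in('vfov','cx','cy','k1')};m['E']=E.tolist()
    json.dump(m,open(f'pics/{f}.json','w')); return d['image']
def load(f): return json.load(open(f'pics/{f}.json'))
def cam(m):
    fl=200/np.tan(np.radians(m['vfov'])/2); K=np.array([[fl,0,m['cx']],[0,fl,m['cy']],[0,0,1]]); return K,np.array([m['k1'],0,0,0.])
def px(f,u,v,z):
    m=load(f);K,D=cam(m);E=np.array(m['E'])
    p=cv2.undistortPoints(np.array([[[u,v]]],float),K,D)[0,0]
    d=E[:3,:3]@[p[0],p[1],1];o=E[:3,3];return o+d*(z-o[2])/d[2]
def proj(f,P):
    m=load(f);K,D=cam(m);E=np.linalg.inv(np.array(m['E']))
    return cv2.projectPoints(np.array(P,float).reshape(-1,3),cv2.Rodrigues(E[:3,:3])[0],E[:3,3],K,D)[0][:,0]
E
python3 - <<'E'
from h import *
import numpy as np
a=snap('top','top0');b=snap('scene','sc0')
for f in('top0','sc0'):
    m=load(f);print(m)
cv2.imwrite('pics/top0b.png',cv2.resize(a,(800,500),interpolation=cv2.INTER_CUBIC))
print(env.observe())
E
```

```text
pics
{'vfov': 57.69850774384543, 'cx': 318.53447973224644, 'cy': 195.05069608113516, 'k1': -0.07251780532071019, 'E': [[-0.025541161720445335, -0.9915073753651588, 0.12751773858747684, 0.4468574674669433], [-0.999396517029249, 0.028329538695908946, 0.02010072105877392, -0.0835745249665081], [-0.023542531889660837, -0.12692738803651096, -0.9916325868780499, 0.942372142204133], [0.0, 0.0, 0.0, 1.0]]}
{'vfov': 45.697974606304285, 'cx': 317.54831515947046, 'cy': 191.7960471077602, 'k1': -0.06178982566412527, 'E': [[0.8948989712510215, 0.329402259241317, -0.3010813558833879, 0.8614741286340133], [0.4461628916684191, -0.6750874536820135, 0.5875334917936251, -0.6715820232792022], [-0.009721386317684553, -0.6601144457500164, -0.7511021323097217, 0.8266117285512122], [0.0, 0.0, 0.0, 1.0]]}
{'time': 0.1, 'qpos': array([ 1.06479500e+00,  3.26905500e-01, -1.93505803e-01,  1.05201526e+00,
        1.70967988e-05,  1.43662771e+00]), 'joint_velocities': array([ 0.00057384, -0.00177515,  0.00345416, -0.00076122, -0.00054888,
       -0.0009735 ]), 'joint_torque': array([ 2.59277722e-04, -4.44237435e+01,  2.63038570e+01,  7.85622862e-03,
       -1.55682842e-04, -1.06642673e-05]), 'tcp_pos': array([0.19953159, 0.51194929, 0.23055237]), 'tcp_rot': array([-3.13997936e+00, -2.35013953e-04,  2.76975973e+00]), 'contact_force': array([-0.33753232,  0.53743473, -1.19640177]), 'wrist_torque': array([0.0222594 , 0.01427956, 0.03646174]), 'grasp_force': 0.0, 'opening': 0.08543572577541626}
```

View pics/top0b.png

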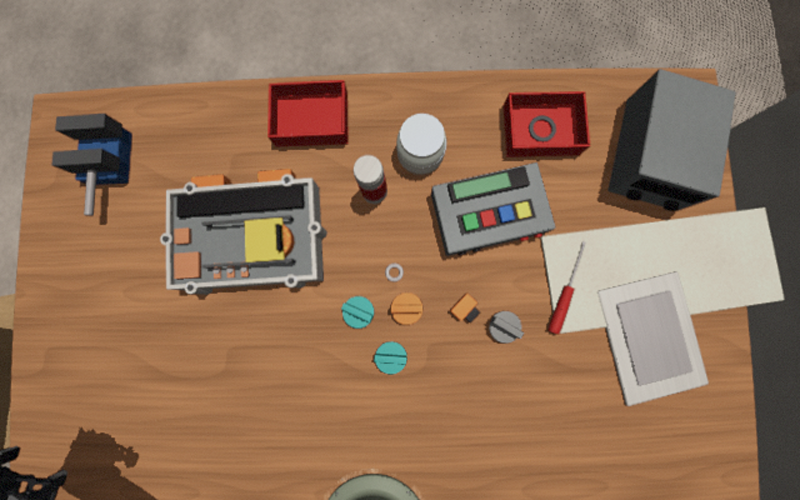

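View pics/sc0.png

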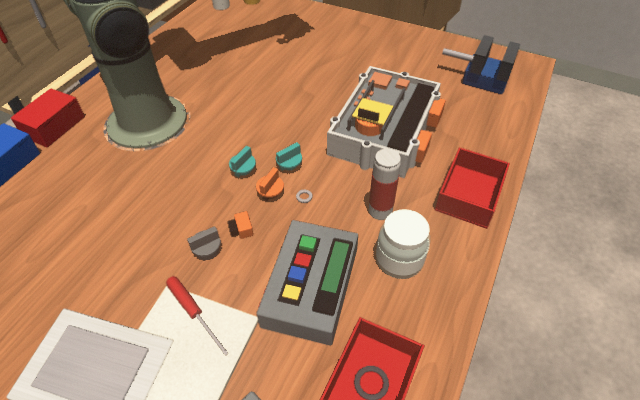

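The top picture (800 scale) shows the housing at about (240,233) with the yellow guard at (265,240) and its black tab at (281,238), facing right, which is -y. Plug candidates are orange (406,308), turquoise (358,312) and (391,358), and grey (505,327). The orange one with a bar fits the description: the turquoise ones are decoys and the grey one is the blank. The tester is at (492,210), with keys in the order green, red, blue, yellow. I'll confirm in enlarged crops.

Run:
```python
from h import *
a=cv2.imread('pics/top0.png')
cv2.imwrite('pics/c1.png',cv2.resize(a[130:270,125:345],(792,504),interpolation=cv2.INTER_CUBIC)) # x3.6
cv2.imwrite('pics/c2.png',cv2.resize(a[125:215,340:450],(792,648),interpolation=cv2.INTER_CUBIC)[:600]) # x7.2
```

```text
(no output)
```

View pics/c1.png

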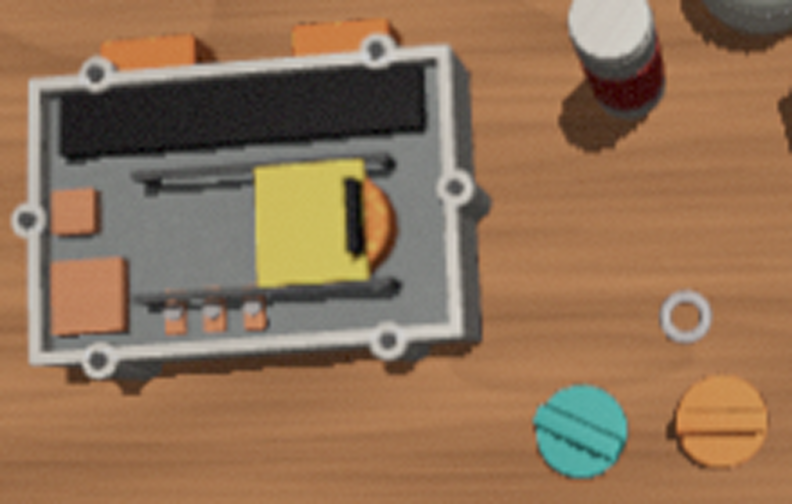

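View pics/c2.png

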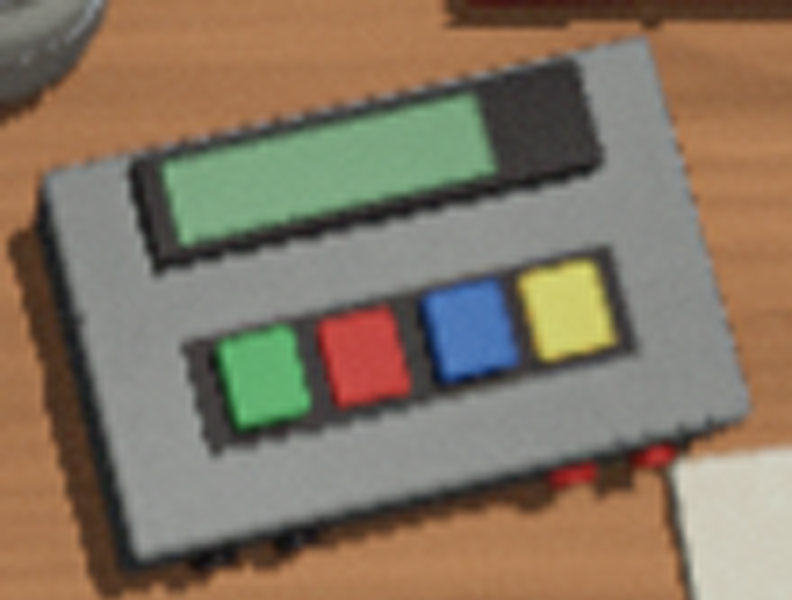

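The crops confirm it. In c1, the orange plug is at (721,421) with its bar running along the image's horizontal. The guard corners are (255,167), (362,160), (370,283) and (258,287), and the tab is at (353,217). In c2, the keys from left to right are green (263,377), red (365,357), blue and yellow.

Run:
```python
from h import *
np.set_printoptions(precision=4,suppress=True)
c1=lambda u,v,z:px('top0',u/3.6+125-.36,v/3.6+130-.36,z)
c2=lambda u,v,z:px('top0',u/7.2+340-.43,v/7.2+125-.43,z)
def show(n,L):
    P=np.array(L);print(n,P[:,:2].tolist() and P[:,:2].round(4).tolist(),'mean',P.mean(0)[:2])
    return P
show('bolts y',[c1(27,220,.075),c1(455,187,.075)])
b=show('bolts',[c1(96,73,.075),c1(376,50,.075),c1(388,341,.075),c1(98,361,.075)])
for i,j in((0,1),(3,2)): d=b[i]-b[j];print('yaw',np.arctan2(-d[0],d[1]))
g=show('guard',[c1(255,167,.097),c1(362,160,.097),c1(370,283,.097),c1(258,287,.097)])
t=show('tab',[c1(352,178,.119),c1(353,254,.119),c1(346,217,.119),c1(362,217,.119)])
show('sock right edge',[c1(396,225,.088)])
show('plug disc L R B',[c1(676,421,.029),c1(767,421,.029),c1(721,467,.029)])
show('bar bottom edge',[c1(678,434,.057),c1(766,431,.057)]);show('bar top edge',[c1(678,411,.057),c1(764,408,.057)])
k=show('keys G R B Y',[c2(263,377,.074),c2(365,357,.066),c2(470,331,.074),c2(568,310,.066)])
d=k[0]-k[3];print('tester yaw',np.arctan2(-d[0],d[1]),np.linalg.norm(d[:2]))
show('spray',[c1(610,20,.17)]);show('turq',[c1(580,430,.03)]);show('washer',[c1(686,315,.006)])
```

```text
bolts y [[0.5825, 0.3984], [0.5962, 0.0977]] mean [0.5893 0.248 ]
bolts [[0.6851, 0.3524], [0.6937, 0.1528], [0.4932, 0.1433], [0.4841, 0.3439]] mean [0.589  0.2481]
yaw 0.0432974948630339
yaw 0.04520116746749238
guard [[0.6101, 0.2282], [0.6125, 0.1556], [0.5303, 0.1496], [0.5296, 0.2247]] mean [0.5706 0.1895]
tab [[0.5966, 0.1558], [0.5471, 0.1547], [0.5712, 0.1595], [0.5709, 0.149]] mean [0.5714 0.1547]
sock right edge [[0.5695, 0.1347]] mean [0.5695 0.1347]
plug disc L R B [[0.4351, -0.0465], [0.4335, -0.1095], [0.4028, -0.0768]] mean [ 0.4238 -0.0776]
bar bottom edge [[0.4268, -0.0488], [0.4273, -0.1078]] mean [ 0.427  -0.0783]
bar top edge [[0.4421, -0.0491], [0.4426, -0.107]] mean [ 0.4424 -0.078 ]
keys G R B Y [[0.5988, -0.2066], [0.6061, -0.2427], [0.6126, -0.2772], [0.6204, -0.313]] mean [ 0.6095 -0.2599]
tester yaw 0.20070507233264104 0.10859466510676113
spray [[0.6805, -0.0175]] mean [ 0.6805 -0.0175]
turq [[0.4305, 0.0203]] mean [0.4305 0.0203]
washer [[0.51, -0.0545]] mean [ 0.51   -0.0545]
```

```bash
python3 -m inch '[{"dp":[0.207,-0.219,0],"rotation":[0,0,-0.046],"hand":-1},{"dp":[0.207,-0.219,0],"rotation":[0,0,-0.046],"hand":-1},{"dp":[0.207,-0.219,0],"rotation":[0,0,-0.046],"hand":-1},{"dp":[0.207,-0.219,0],"rotation":[0,0,-0.046],"hand":-1},{"dp":[0.207,-0.219,0],"rotation":[0,0,-0.046],"hand":-1}]' 
python3 -m inch '[{"dp":[0.207,-0.219,0],"rotation":[0,0,-0.046],"hand":-1},{"dp":[0.207,-0.219,0],"rotation":[0,0,-0.046],"hand":-1},{"dp":[0.207,-0.219,0],"rotation":[0,0,-0.046],"hand":-1},{"dp":[0.207,-0.219,0],"rotation":[0,0,0],"hand":-1},{"dp":[0.207,-0.219,0],"rotation":[0,0,0],"hand":-1}]'
python3 -m inch '[{"dp":[0.207,-0.219,0],"rotation":[0,0,0],"hand":-1},{"dp":[0.207,-0.219,0],"rotation":[0,0,0],"hand":-1},{"dp":[0,0,0],"rotation":[0,0,0],"hand":-1},{"dp":[0,0,0],"rotation":[0,0,0],"hand":-1}]'
```

```text
time: 0.6
tcp_pos: [0.3557, 0.3467, 0.231]
tcp_rot: [-3.141, 0.0, 2.042]
contact_force: [0.3, 1.1, -0.4]
opening: 0.0124
grasp_force: 0.0
time: 1.1
tcp_pos: [0.5111, 0.1823, 0.231]
tcp_rot: [-3.141, -0.0, 1.613]
contact_force: [0.6, 0.7, 0.8]
opening: 0.0001
grasp_force: 0.0
time: 1.5
tcp_pos: [0.5723, 0.1174, 0.2304]
tcp_rot: [-3.14, -0.0, 1.612]
contact_force: [-0.9, 0.3, 0.4]
opening: -0.0002
grasp_force: 0.0
```

```bash
python3 -m inch '[{"dp":[0,0,-0.214],"rotation":[0,0,0],"hand":-1},{"dp":[0,0,-0.214],"rotation":[0,0,0],"hand":-1},{"dp":[0,0,-0.214],"rotation":[0,0,0],"hand":-1},{"dp":[0,0,-0.214],"rotation":[0,0,0],"hand":-1},{"dp":[0,0,0],"rotation":[0,0,0],"hand":-1}]'
python3 -m inch '[{"dp":[-0.004,0.1,0],"rotation":[0,0,0],"hand":-1},{"dp":[-0.004,0.1,0],"rotation":[0,0,0],"hand":-1},{"dp":[-0.004,0.1,0],"rotation":[0,0,0],"hand":-1},{"dp":[-0.004,0.1,0],"rotation":[0,0,0],"hand":-1},{"dp":[-0.004,0.1,0],"rotation":[0,0,0],"hand":-1}]'
python3 -m inch '[{"dp":[-0.004,0.08,0],"rotation":[0,0,0],"hand":-1},{"dp":[-0.004,0.08,0],"rotation":[0,0,0],"hand":-1}]'
```

```text
time: 2.0
tcp_pos: [0.5674, 0.1194, 0.0988]
tcp_rot: [-3.132, 0.0, 1.616]
contact_force: [-1.0, -0.2, 0.0]
opening: 0.0002
grasp_force: 0.0
time: 2.5
tcp_pos: [0.57, 0.195, 0.104]
tcp_rot: [3.139, 0.0, 1.614]
contact_force: [0.7, -2.4, 1.5]
opening: 0.0002
grasp_force: 1.0
time: 2.7
tcp_pos: [0.5685, 0.2185, 0.1032]
tcp_rot: [3.141, 0.0, 1.614]
contact_force: [0.6, -1.7, 1.6]
opening: -0.0001
grasp_force: 1.0
```

```bash
python3 -m inch '[{"dp":[0,0.02,0],"rotation":[0,0,0],"hand":-1},{"dp":[0,0.02,0],"rotation":[0,0,0],"hand":-1}]'
python3 -m inch '[{"dp":[0,0.015,0],"rotation":[0,0,0],"hand":-1},{"dp":[0,0.015,0],"rotation":[0,0,0],"hand":-1}]'
```

```text
time: 2.9
tcp_pos: [0.568, 0.2236, 0.1027]
tcp_rot: [-3.141, 0.0, 1.614]
contact_force: [0.4, -1.8, 1.0]
opening: 0.0001
grasp_force: 0.8
time: 3.1
tcp_pos: [0.5679, 0.2274, 0.1026]
tcp_rot: [-3.141, 0.0, 1.613]
contact_force: [-0.9, -1.3, 1.2]
opening: 0.0002
grasp_force: 0.8
```

```bash
python3 -m inch '[{"dp":[0,0.02,0],"rotation":[0,0,0],"hand":-1},{"dp":[0,0.02,0],"rotation":[0,0,0],"hand":-1}]'
python3 -m inch '[{"dp":[0,0.015,0],"rotation":[0,0,0],"hand":-1},{"dp":[0,0.015,0],"rotation":[0,0,0],"hand":-1}]'
python3 -m inch '[{"dp":[0,0.015,0],"rotation":[0,0,0],"hand":-1},{"dp":[0,0.0,0],"rotation":[0,0,0],"hand":-1}]'
```

```text
time: 3.3
tcp_pos: [0.5679, 0.2296, 0.1027]
tcp_rot: [-3.141, 0.01, 1.611]
contact_force: [-2.1, -18.0, 6.7]
opening: 0.0002
grasp_force: 9.1
time: 3.5
tcp_pos: [0.5678, 0.2296, 0.1028]
tcp_rot: [-3.14, 0.019, 1.609]
contact_force: [-2.0, -29.4, 9.6]
opening: 0.0003
grasp_force: 14.4
time: 3.7
tcp_pos: [0.5678, 0.2297, 0.1028]
tcp_rot: [-3.14, 0.023, 1.608]
contact_force: [-3.2, -31.0, 9.7]
opening: 0.0001
grasp_force: 15.3
```

```bash
python3 -m inch '[{"dp":[0,-0.2,0],"rotation":[0,0,0],"hand":-1},{"dp":[0,0,0.3],"rotation":[0,0,0],"hand":-1},{"dp":[0,-0.15,0.3],"rotation":[0,0,0],"hand":0},{"dp":[0,-0.15,0.3],"rotation":[0,0,0],"hand":1},{"dp":[0,0,0],"rotation":[0,0,0],"hand":1}]'
python3 -m inch '[{"dp":[0,0,0],"rotation":[0,0,0],"hand":1},{"dp":[0,0,0],"rotation":[0,0,0],"hand":1}]'
python3 - <<'E'
from h import *
a=snap('wrist','w1');snap('top','top1')
b=cv2.imread('pics/top1.png')
cv2.imwrite('pics/w1v.png',np.vstack([cv2.resize(a,(640,400))]))
print(eyes.get_image('wrist')['hand_eye'])
print(load('w1')['vfov'],load('w1')['E'])
E
```

```text
time: 4.2
tcp_pos: [0.5721, 0.1645, 0.2443]
tcp_rot: [3.13, -0.002, 1.611]
contact_force: [1.0, 0.8, 1.0]
opening: 0.0435
grasp_force: 0.0
time: 4.4
tcp_pos: [0.5674, 0.1661, 0.236]
tcp_rot: [-3.14, -0.0, 1.614]
contact_force: [0.1, 1.0, -0.9]
opening: 0.0723
grasp_force: 0.0
[[-7.24686919e-04 -9.46394836e-01 -3.23011282e-01  8.39850785e-02]
 [ 9.99999517e-01 -9.00306110e-04  3.94284943e-04  2.26838817e-04]
 [-6.63958265e-04 -3.23010840e-01  9.46395032e-01 -1.42124434e-01]
 [ 0.00000000e+00  0.00000000e+00  0.00000000e+00  1.00000000e+00]]
71.42520526959157 [[0.9991041539633122, 0.04049234240803664, 0.012298769839490737, 0.5643047321397068], [0.042294966465715504, -0.9456669661650671, -0.3223742001398697, 0.2499359973834421], [-0.0014231461339069666, 0.3226055785482749, -0.9465324164256679, 0.37815499385173673], [0.0, 0.0, 0.0, 1.0]]
```

View pics/w1v.png

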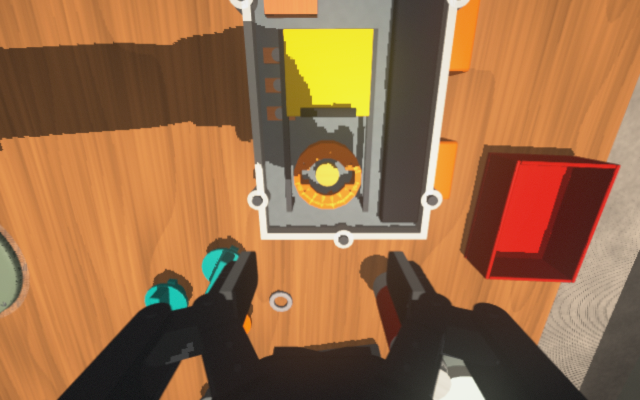

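The wrist view shows the guard fully open (yellow, 328,72), the socket at (327,175) with its slots left and right, and the washer at (281,301). Next is an enlarged crop of the socket.

Run:
```python
from h import *
a=cv2.imread('pics/w1.png');b=cv2.imread('pics/top1.png')
A=cv2.resize(a[130:220,280:380],(500,450),interpolation=cv2.INTER_CUBIC)
B=cv2.resize(b[165:215,195:228],(297,450),interpolation=cv2.INTER_CUBIC)
cv2.imwrite('pics/c3.png',np.hstack([A,B]))
```

```text
(no output)
```

View pics/c3.png

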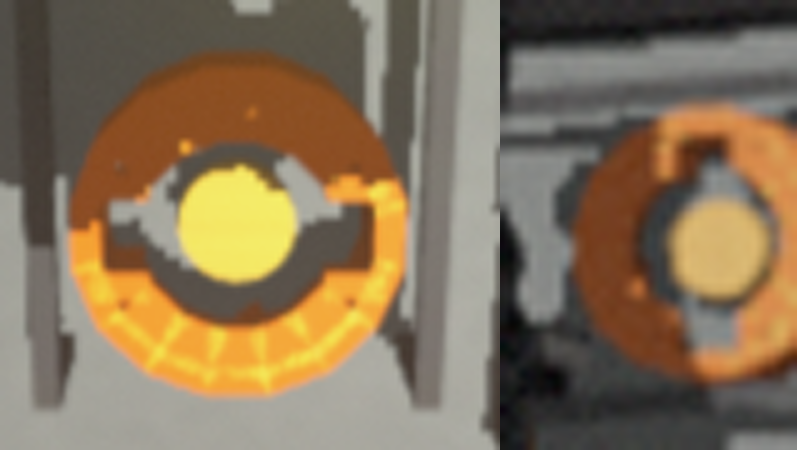

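Run:
```python
from h import *
np.set_printoptions(precision=4,suppress=True)
w=lambda u,v,z=.088:px('w1',u/5+280-.4,v/5+130-.4,z)
t=lambda u,v,z=.088:px('top1',(u-500)/9+195-.45,v/9+165-.45,z)
for n,u,v in(('L',69,230),('R',406,225),('B',240,397),('T',235,68),('sl',105,236),('sr',375,236)):print(n,w(u,v))
print('mid LR',(w(69,230)+w(406,225))/2,'mid TB',(w(240,397)+w(235,68))/2,'slots',(w(105,236)+w(375,236))/2)
print('top: left edge',t(574,245),'T',t(718,102),'B',t(718,382), 'plunger .076?',t(718,248,.076))
d=w(375,236)-w(105,236);print(np.arctan2(d[1],d[0]))
f='w1'
b=[px(f,258,200,.075),px(f,432,200,.075),px(f,344,240,.075)];print(b)
```

```text
L [0.5366 0.1785 0.088 ]
R [0.6085 0.1826 0.088 ]
B [0.575 0.142 0.088]
T [0.5704 0.2141 0.088 ]
sl [0.5443 0.1775 0.088 ]
sr [0.602  0.1799 0.088 ]
mid LR [0.5725 0.1805 0.088 ] mid TB [0.5727 0.178  0.088 ] slots [0.5732 0.1787 0.088 ]
top: left edge [0.5727 0.2128 0.088 ] T [0.6104 0.1739 0.088 ] B [0.5347 0.1731 0.088 ] plunger .076? [0.5725 0.177  0.076 ]
0.04263273018255143
[array([0.495 , 0.1448, 0.075 ]), array([0.6946, 0.1533, 0.075 ]), array([0.5972, 0.0981, 0.075 ])]
```

```bash
python3 -m inch '[{"dp":[-0.126,-0.238,0],"rotation":[0,0,-0.012],"hand":1},{"dp":[-0.126,-0.238,0],"rotation":[0,0,0],"hand":1},{"dp":[-0.126,-0.238,-0.02],"rotation":[0,0,0],"hand":1},{"dp":[-0.126,-0.238,-0.02],"rotation":[0,0,0],"hand":1},{"dp":[-0.126,-0.238,-0.02],"rotation":[0,0,0],"hand":1}]'
python3 -m inch '[{"dp":[-0.126,-0.238,-0.02],"rotation":[0,0,0],"hand":1},{"dp":[-0.126,-0.238,-0.02],"rotation":[0,0,0],"hand":1},{"dp":[0,0,0],"rotation":[0,0,0],"hand":1},{"dp":[0,0,0],"rotation":[0,0,0],"hand":1},{"dp":[0,0,0],"rotation":[0,0,0],"hand":1}]'
python3 - <<'E'
from h import *
a=snap('wrist','w2')
cv2.imwrite('pics/w2v.png',cv2.resize(a[100:300,200:440],(720,600),interpolation=cv2.INTER_CUBIC))
print(proj('w2',[[.4347,-.078,.057]]))
E
```

```text
time: 5.05
tcp_pos: [0.4723, -0.0133, 0.2272]
tcp_rot: [-3.14, -0.0, 1.577]
contact_force: [0.7, -0.6, -0.5]
opening: 0.0851
grasp_force: 0.0
time: 5.55
tcp_pos: [0.4362, -0.0833, 0.222]
tcp_rot: [-3.141, -0.001, 1.577]
contact_force: [0.7, 0.0, 0.6]
opening: 0.0853
grasp_force: 0.0
[[320.15267142 179.33136333]]
```

View pics/w2v.png

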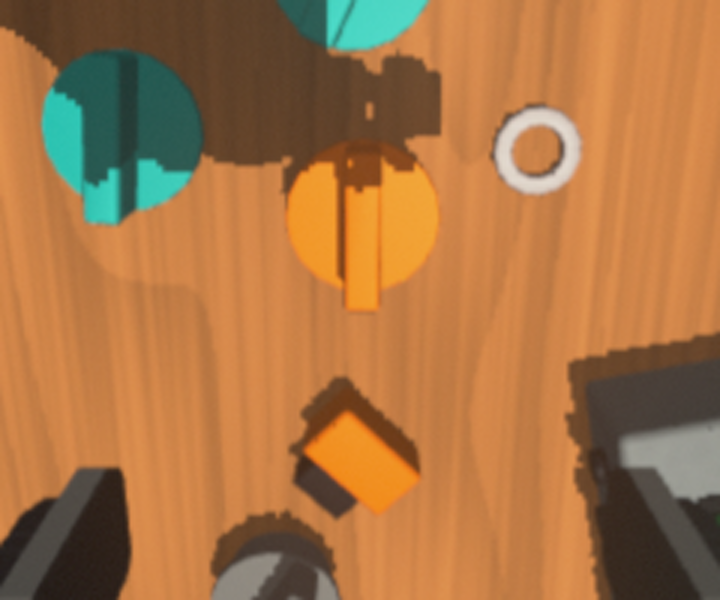

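The orange plug's bar stands vertical at (363, 150–311), with the disc centred at (363,216). The connector sits below it at (360,460), clear of the fingers' path in x.

Run:
```python
from h import *
np.set_printoptions(precision=4,suppress=True)
w=lambda u,v,z:px('w2',u/3+200-.33,v/3+100-.33,z)
for n,u,v,z in(('L',287,216,.029),('R',440,216,.029),('T',363,141,.029),('B',363,291,.029),('bl',345,311,.057),('br',381,311,.057),('bmid-l',346,200,.057),('bmid-r',381,200,.057),('conn',363,460,.03),('connTop',345,411,.03),('washL',495,150,.006)):print(n,w(u,v,z))
print(env.observe()['tcp_pos'])
```

```text
L [ 0.4041 -0.0757  0.029 ]
R [ 0.4667 -0.0753  0.029 ]
T [ 0.4351 -0.0451  0.029 ]
B [ 0.4353 -0.1078  0.029 ]
bl [ 0.4284 -0.1069  0.057 ]
br [ 0.4424 -0.1069  0.057 ]
bmid-l [ 0.4289 -0.0631  0.057 ]
bmid-r [ 0.4419 -0.063   0.057 ]
conn [ 0.4357 -0.1876  0.03  ]
connTop [ 0.4276 -0.1632  0.03  ]
washL [ 0.4913 -0.0517  0.006 ]
[ 0.4364 -0.0831  0.2221]
```

```bash
python3 -m inch '[{"dp":[-0.007,0.042,-0.252],"rotation":[0,0,0],"hand":0.1},{"dp":[0,0,-0.252],"rotation":[0,0,0],"hand":0.1},{"dp":[0,0,-0.252],"rotation":[0,0,0],"hand":0.1},{"dp":[0,0,-0.252],"rotation":[0,0,0],"hand":0.1},{"dp":[0,0,-0.1],"rotation":[0,0,0],"hand":0.1}]' 60
python3 -m inch '[{"dp":[0,0,-0.1],"rotation":[0,0,0],"hand":0.1},{"dp":[0,0,-0.052],"rotation":[0,0,0],"hand":0.1},{"dp":[0,0,0],"rotation":[0,0,0],"hand":0.1},{"dp":[0,0,0],"rotation":[0,0,0],"hand":0.1}]'
```

```text
time: 6.1
tcp_pos: [0.4332, -0.0757, 0.053]
tcp_rot: [-3.137, -0.002, 1.579]
contact_force: [-0.3, -0.3, 0.2]
opening: 0.0465
grasp_force: 0.0
time: 6.5
tcp_pos: [0.4354, -0.0775, 0.0337]
tcp_rot: [3.141, 0.0, 1.577]
contact_force: [-0.2, -0.0, -0.0]
opening: 0.0467
grasp_force: 0.0
```

Close, then lift.

```bash
python3 -m inch '[{"dp":[0,0,0],"rotation":[0,0,0],"hand":-1},{"dp":[0,0,0],"rotation":[0,0,0],"hand":-1},{"dp":[0,0,0],"rotation":[0,0,0],"hand":-1},{"dp":[0,0,0],"rotation":[0,0,0],"hand":-1},{"dp":[0,0,0],"rotation":[0,0,0],"hand":-1}]' 80
python3 -m inch '[{"dp":[0,0,0.06],"rotation":[0,0,0],"hand":-1},{"dp":[0,0,0.2],"rotation":[0,0,0],"hand":-1},{"dp":[0,0,0.25],"rotation":[0,0,0],"hand":-1},{"dp":[0,0,0.25],"rotation":[0,0,0],"hand":-1},{"dp":[0,0,0.2],"rotation":[0,0,0],"hand":-1}]'
```

```text
time: 7.0
tcp_pos: [0.4356, -0.0781, 0.0341]
tcp_rot: [3.14, 0.0, 1.576]
contact_force: [-1.2, -0.9, 7.1]
opening: 0.0126
grasp_force: 78.5
time: 7.5
tcp_pos: [0.4348, -0.0779, 0.1797]
tcp_rot: [3.141, 0.0, 1.576]
contact_force: [0.4, -0.4, -2.2]
opening: 0.0124
grasp_force: 78.3
```

```bash
python3 -m inch '[{"dp":[0.077,0.142,0],"rotation":[0,0,0.0427],"hand":-1},{"dp":[0.077,0.142,0],"rotation":[0,0,0.0427],"hand":-1},{"dp":[0.077,0.142,0],"rotation":[0,0,0.0427],"hand":-1},{"dp":[0.077,0.142,0],"rotation":[0,0,0.0427],"hand":-1},{"dp":[0.077,0.142,0],"rotation":[0,0,0.0427],"hand":-1}]'
python3 -m inch '[{"dp":[0.077,0.142,0],"rotation":[0,0,0.0427],"hand":-1},{"dp":[0.077,0.142,0],"rotation":[0,0,0.0427],"hand":-1},{"dp":[0.077,0.142,0],"rotation":[0,0,0.0427],"hand":-1},{"dp":[0.077,0.142,0],"rotation":[0,0,0.0427],"hand":-1},{"dp":[0.077,0.142,0],"rotation":[0,0,0.0427],"hand":-1}]'
python3 -m inch '[{"dp":[0.077,0.142,0],"rotation":[0,0,0.0427],"hand":-1},{"dp":[0.077,0.142,0],"rotation":[0,0,0.0427],"hand":-1},{"dp":[0,0,0],"rotation":[0,0,0],"hand":-1},{"dp":[0,0,0],"rotation":[0,0,0],"hand":-1},{"dp":[0,0,0],"rotation":[0,0,0],"hand":-1}]'
```

```text
time: 8.0
tcp_pos: [0.4924, 0.0295, 0.1776]
tcp_rot: [-3.141, -0.0, 2.252]
contact_force: [0.9, 0.7, -0.8]
opening: 0.0122
grasp_force: 78.4
time: 8.5
tcp_pos: [0.5501, 0.1359, 0.1775]
tcp_rot: [-3.141, -0.001, 2.923]
contact_force: [-0.5, 0.0, -1.6]
opening: 0.0124
grasp_force: 78.4
time: 9.0
tcp_pos: [0.5727, 0.1771, 0.1772]
tcp_rot: [-3.141, -0.001, -3.099]
contact_force: [-1.2, 0.1, -2.4]
opening: 0.0128
grasp_force: 78.5
```

```bash
python3 -m inch '[{"dp":[0.007,0.006,-0.12],"rotation":[0,0,0],"hand":-1},{"dp":[0,0,-0.12],"rotation":[0,0,0],"hand":-1},{"dp":[0,0,-0.09],"rotation":[0,0,0],"hand":-1},{"dp":[0,0,0],"rotation":[0,0,0],"hand":-1},{"dp":[0,0,0],"rotation":[0,0,0],"hand":-1}]'
python3 -m inch '[{"dp":[0,0,-0.015],"rotation":[0,0,0],"hand":-1},{"dp":[0,0,-0.015],"rotation":[0,0,0],"hand":-1},{"dp":[0,0,-0.015],"rotation":[0,0,0],"hand":-1}]'
```

```text
time: 9.5
tcp_pos: [0.5743, 0.1782, 0.128]
tcp_rot: [-3.142, -0.0, -3.098]
contact_force: [-0.0, -0.6, -1.8]
opening: 0.0123
grasp_force: 78.5
time: 9.8
tcp_pos: [0.5749, 0.1787, 0.1215]
tcp_rot: [3.142, 0.001, -3.097]
contact_force: [0.8, -0.3, -1.8]
opening: 0.0129
grasp_force: 78.5
```

```bash
python3 -m inch '[{"dp":[0,0,-0.015],"rotation":[0,0,0],"hand":-1},{"dp":[0,0,-0.015],"rotation":[0,0,0],"hand":-1},{"dp":[0,0,0],"rotation":[0,0,0],"hand":-1}]'
python3 -m inch '[{"dp":[0,0,-0.015],"rotation":[0,0,0],"hand":-1},{"dp":[0,0,-0.015],"rotation":[0,0,0],"hand":-1},{"dp":[0,0,0],"rotation":[0,0,0],"hand":-1}]'
```

```text
time: 10.1
tcp_pos: [0.5742, 0.1787, 0.1161]
tcp_rot: [-3.142, -0.001, -3.097]
contact_force: [0.6, -0.7, -2.1]
opening: 0.0124
grasp_force: 78.5
time: 10.4
tcp_pos: [0.5743, 0.1786, 0.1116]
tcp_rot: [-3.142, -0.001, -3.097]
contact_force: [-0.2, -0.1, -2.2]
opening: 0.0124
grasp_force: 78.4
```

```bash
python3 -m inch '[{"dp":[0,0,-0.02],"rotation":[0,0,0],"hand":-1},{"dp":[0,0,-0.02],"rotation":[0,0,0],"hand":-1},{"dp":[0,0,0],"rotation":[0,0,0],"hand":-1}]'
python3 -m inch '[{"dp":[0,0,-0.02],"rotation":[0,0,0],"hand":-1},{"dp":[0,0,-0.015],"rotation":[0,0,0],"hand":-1},{"dp":[0,0,0],"rotation":[0,0,0],"hand":-1}]'
```

```text
time: 10.7
tcp_pos: [0.5745, 0.1785, 0.1059]
tcp_rot: [-3.141, -0.0, -3.098]
contact_force: [-1.5, -0.8, 0.1]
opening: 0.0122
grasp_force: 78.8
time: 11.0
tcp_pos: [0.5745, 0.1786, 0.1007]
tcp_rot: [-3.141, -0.0, -3.098]
contact_force: [-2.0, -2.1, 2.2]
opening: 0.0125
grasp_force: 79.2
```

```bash
python3 -m inch '[{"dp":[0,0,-0.004],"rotation":[0,0,-0.02],"hand":-1},{"dp":[0,0,0],"rotation":[0,0,-0.03],"hand":-1},{"dp":[0,0,0],"rotation":[0,0,-0.03],"hand":-1}]'
python3 -m inch '[{"dp":[0,0,0],"rotation":[0,0,-0.04],"hand":-1},{"dp":[0,0,0],"rotation":[0,0,-0.04],"hand":-1},{"dp":[0,0,0],"rotation":[0,0,-0.04],"hand":-1}]'
python3 -m inch '[{"dp":[0,0,0],"rotation":[0,0,-0.04],"hand":-1},{"dp":[0,0,0],"rotation":[0,0,-0.04],"hand":-1},{"dp":[0,0,0],"rotation":[0,0,-0.03],"hand":-1},{"dp":[0,0,0],"rotation":[0,0,0],"hand":-1}]'
python3 -c "
from h import *;print(env.observe()['wrist_torque'])"
```

```text
time: 11.3
tcp_pos: [0.574, 0.1789, 0.1003]
tcp_rot: [3.141, -0.001, 2.931]
contact_force: [-4.3, -1.4, 4.4]
opening: 0.0122
grasp_force: 79.4
time: 11.6
tcp_pos: [0.5738, 0.1788, 0.1003]
tcp_rot: [-3.141, -0.001, 2.553]
contact_force: [-5.4, -1.3, 6.1]
opening: 0.0124
grasp_force: 79.6
time: 12.0
tcp_pos: [0.5737, 0.1787, 0.1003]
tcp_rot: [-3.141, -0.001, 2.211]
contact_force: [-4.9, -1.1, 5.2]
opening: 0.0126
grasp_force: 79.5
[-3.68288545e-01  9.51748784e-01 -7.95373341e-04]
```

```bash
python3 -m inch '[{"dp":[0,0,0],"rotation":[0,0,-0.012],"hand":-1},{"dp":[0,0,0],"rotation":[0,0,-0.012],"hand":-1},{"dp":[0,0,0],"rotation":[0,0,0],"hand":-1}]'
python3 -c "
from h import *;print(env.observe()['wrist_torque'])"
python3 -m inch '[{"dp":[0,0,0],"rotation":[0,0,-0.008],"hand":-1},{"dp":[0,0,0],"rotation":[0,0,-0.008],"hand":-1},{"dp":[0,0,0],"rotation":[0,0,0],"hand":-1}]'
python3 -c "
from h import *;print(env.observe()['wrist_torque'])"
```

```text
time: 12.3
tcp_pos: [0.5725, 0.1784, 0.1004]
tcp_rot: [-3.138, -0.001, 2.137]
contact_force: [-7.1, -2.7, 8.8]
opening: 0.0127
grasp_force: 80.1
[-0.65410577  1.69282114  0.27617255]
time: 12.6
tcp_pos: [0.5723, 0.1783, 0.1004]
tcp_rot: [-3.138, -0.001, 2.09]
contact_force: [-8.7, -2.8, 8.6]
opening: 0.0126
grasp_force: 83.0
[-0.81983934  1.69812157  1.41673785]
```

```bash
python3 -m inch '[{"dp":[0,0,0],"rotation":[0,0,0.01],"hand":-1},{"dp":[0,0,0],"rotation":[0,0,0],"hand":-0.5},{"dp":[0,0,0],"rotation":[0,0,0],"hand":-0.2},{"dp":[0,0,0],"rotation":[0,0,0],"hand":0},{"dp":[0,0,0],"rotation":[0,0,0],"hand":0}]'
python3 -m inch '[{"dp":[0,0,0.1],"rotation":[0,0,0],"hand":0},{"dp":[0,0,0.25],"rotation":[0,0,0],"hand":0},{"dp":[0,0,0.3],"rotation":[0,0,0],"hand":0},{"dp":[0,0,0.3],"rotation":[0,0,0],"hand":0},{"dp":[0,0,0],"rotation":[0,0,0],"hand":0}]'
python3 - <<'E'
from h import *
a=snap('wrist','w3');b=snap('top','top2')
A=cv2.resize(a[60:320,160:480],(480,390));B=cv2.resize(b[150:230,165:225],(292,390),interpolation=cv2.INTER_CUBIC)
cv2.imwrite('pics/c4.png',np.hstack([A,B]))
E
```

```text
time: 13.1
tcp_pos: [0.575, 0.1788, 0.1002]
tcp_rot: [3.141, 0.0, 2.117]
contact_force: [0.1, 0.2, -1.2]
opening: 0.0427
grasp_force: 0.0
time: 13.6
tcp_pos: [0.5785, 0.1795, 0.2499]
tcp_rot: [3.13, 0.004, 2.118]
contact_force: [0.3, -0.5, -0.1]
opening: 0.0425
grasp_force: 0.0
```

View pics/c4.png

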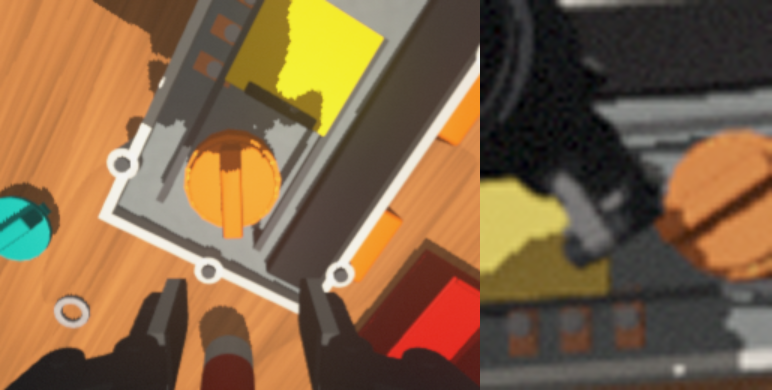

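The plug is seated in the socket, cap on its face, with the bar twisted to 60°, and the guard is still fully open. On to the green key.

```bash
python3 -m inch '[{"dp":[0.018,-0.2856,0],"rotation":[0,0,-0.037],"hand":-1},{"dp":[0.018,-0.2856,0],"rotation":[0,0,-0.037],"hand":-1},{"dp":[0.018,-0.2856,0],"rotation":[0,0,-0.037],"hand":-1},{"dp":[0.018,-0.2856,0],"rotation":[0,0,0],"hand":-1},{"dp":[0.018,-0.2856,0],"rotation":[0,0,0],"hand":-1}]'
python3 -m inch '[{"dp":[0.018,-0.2856,0],"rotation":[0,0,0],"hand":-1},{"dp":[0.018,-0.2856,0],"rotation":[0,0,0],"hand":-1},{"dp":[0.018,-0.2856,0],"rotation":[0,0,0],"hand":-1},{"dp":[0.018,-0.2856,0],"rotation":[0,0,0],"hand":-1},{"dp":[0,0,0],"rotation":[0,0,0],"hand":-1}]'
python3 -m inch '[{"dp":[0,0,0],"rotation":[0,0,0],"hand":-1},{"dp":[0,0,0],"rotation":[0,0,0],"hand":-1}]'
python3 - <<'E'
from h import *
a=snap('wrist','w4');h=cv2.cvtColor(a,cv2.COLOR_BGR2HSV)
for n,lo,hi,z in(('green',40,80,.074),('blue',100,130,.074),('yellow',22,35,.066)):
    m=cv2.inRange(h,(lo,110,60),(hi,255,255));k,_,s,c=cv2.connectedComponentsWithStats(m)
    for i in np.argsort(-s[1:,4])[:3]+1: print(n,s[i],c[i],px('w4',*c[i],z))
E
```

```text
time: 14.2
tcp_pos: [0.5869, -0.0369, 0.2407]
tcp_rot: [-3.139, -0.001, 1.769]
contact_force: [0.8, 0.5, -0.9]
opening: 0.0003
grasp_force: 0.0
time: 14.7
tcp_pos: [0.5979, -0.212, 0.2401]
tcp_rot: [-3.139, 0.0, 1.762]
contact_force: [0.5, -0.7, 0.3]
opening: -0.0003
grasp_force: 0.0
time: 14.9
tcp_pos: [0.5982, -0.2057, 0.2414]
tcp_rot: [-3.14, -0.002, 1.77]
contact_force: [-0.1, 0.3, -0.5]
opening: 0.0002
grasp_force: 0.0
green [310 172  26  22 551] [322.9292196  182.43375681] [ 0.5994924  -0.20428618  0.074     ]
blue [311 229  25  19 373] [323.41823056 236.50670241] [ 0.61367553 -0.27141812  0.074     ]
```

```bash
python3 -m inch '[{"dp":[0.005,0,-0.25],"rotation":[0,0,0],"hand":-1},{"dp":[0,0,-0.25],"rotation":[0,0,0],"hand":-1},{"dp":[0,0,-0.25],"rotation":[0,0,0],"hand":-1},{"dp":[0,0,-0.25],"rotation":[0,0,0],"hand":-1},{"dp":[0,0,-0.05],"rotation":[0,0,0],"hand":-1}]'
python3 -m inch '[{"dp":[0,0,-0.04],"rotation":[0,0,0],"hand":-1},{"dp":[0,0,-0.03],"rotation":[0,0,0],"hand":-1},{"dp":[0,0,-0.02],"rotation":[0,0,0],"hand":-1},{"dp":[0,0,0],"rotation":[0,0,0],"hand":-1}]'
```

```text
time: 15.45
tcp_pos: [0.5964, -0.2037, 0.0808]
tcp_rot: [-3.135, -0.005, 1.771]
contact_force: [-1.9, 0.4, -0.6]
opening: 0.0003
grasp_force: 0.0
time: 15.85
tcp_pos: [0.6006, -0.2072, 0.0731]
tcp_rot: [3.14, 0.001, 1.769]
contact_force: [1.1, 1.3, -0.1]
opening: 0.0002
grasp_force: 0.0
```

```bash
python3 -m inch '[{"dp":[0,0,-0.012],"rotation":[0,0,0],"hand":-1},{"dp":[0,0,-0.012],"rotation":[0,0,0],"hand":-1}]'
```

```text
time: 16.05
tcp_pos: [0.6005, -0.2072, 0.0692]
tcp_rot: [3.139, 0.001, 1.769]
contact_force: [0.8, 0.0, 2.8]
opening: -0.0002
grasp_force: 1.3
```

```bash
python3 -m inch '[{"dp":[0,0,-0.012],"rotation":[0,0,0],"hand":-1},{"dp":[0,0,-0.012],"rotation":[0,0,0],"hand":-1}]'
python3 -m inch '[{"dp":[0,0,-0.01],"rotation":[0,0,0],"hand":-1},{"dp":[0,0,-0.005],"rotation":[0,0,0],"hand":-1},{"dp":[0,0,0],"rotation":[0,0,0],"hand":-1}]'
```

```text
time: 16.25
tcp_pos: [0.6006, -0.2073, 0.0659]
tcp_rot: [3.139, 0.001, 1.769]
contact_force: [-3.8, 3.2, 19.9]
opening: -0.0002
grasp_force: 10.2
time: 16.55
tcp_pos: [0.6007, -0.2073, 0.0659]
tcp_rot: [3.139, 0.002, 1.769]
contact_force: [-4.0, 2.9, 22.7]
opening: -0.0002
grasp_force: 11.4
```

The green key hit its hard stop at z = 66 mm. Now I'll retreat and check.

```bash
python3 -m inch '[{"dp":[0,0,0.15],"rotation":[0,0,0],"hand":-1},{"dp":[0,0,0.3],"rotation":[0,0,0],"hand":-1},{"dp":[-0.2,0,0.3],"rotation":[0,0,0],"hand":-1},{"dp":[-0.3,0,0.3],"rotation":[0,0,0],"hand":-1},{"dp":[-0.3,0,0],"rotation":[0,0,0],"hand":-1}]'
python3 -m inch '[{"dp":[-0.3,0,0],"rotation":[0,0,0],"hand":-1},{"dp":[-0.2,0,0],"rotation":[0,0,0],"hand":-1},{"dp":[0,0,0],"rotation":[0,0,0],"hand":-1},{"dp":[0,0,0],"rotation":[0,0,0],"hand":-1}]'
python3 - <<'E'
from h import *
b=snap('top','top9');s=snap('scene','sc9')
A=cv2.resize(b[125:225,340:460],(400,333),interpolation=cv2.INTER_CUBIC);B=cv2.resize(b[130:240,125:265],(400,333),interpolation=cv2.INTER_CUBIC)
C=cv2.resize(s[60:320,180:470],(400,260))
D=cv2.resize(s[210:320,250:370],(400,260))
cv2.imwrite('pics/c5.png',np.vstack([np.hstack([A,B]),np.hstack([C,D])]))
E
```

```text
time: 17.05
tcp_pos: [0.4936, -0.2086, 0.2112]
tcp_rot: [3.135, 0.006, 1.77]
contact_force: [0.4, -1.3, 0.3]
opening: -0.0
grasp_force: 0.0
time: 17.45
tcp_pos: [0.4163, -0.2071, 0.2069]
tcp_rot: [3.141, 0.0, 1.768]
contact_force: [0.2, 0.1, 0.3]
opening: -0.0001
grasp_force: 0.0
```

View pics/c5.png

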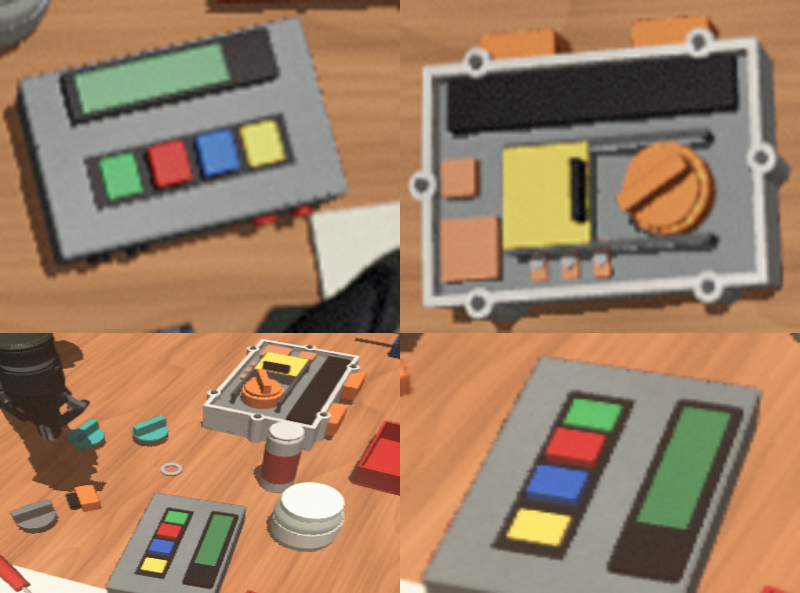

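The final views show the plug locked at (668,187), the guard open at (547,195), and the green key down with red up. Yellow is still down, blue is still up, and the bystanders haven't moved.

```bash
python3 -c "
from rig import sign_off;print(sign_off())"
```

```text
the job is handed in; nothing more can be done
None
```

The job is handed in after about 17.5 s of the 69 s allowed: the guard is fully open, the orange plug is fitted, twisted to the stop and released, and green is down with red up; yellow, blue and the other things on the bench look unchanged in the final pictures.

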